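# Unclip a diffuser's wick cartridge and hang it to air

### The job

Take the wick cartridge out of the scent diffuser: pinch its two spring tabs together to free it, lift it clear, then hang it by its loop handle on the hook of the airing stand and let go, so that it hangs there freely (a little swaying is fine). Leave the jar, the beaker and the bottle where they stand, upright.

Things in the scene. Friction and masses are not known exactly. Their poses are not given: they have to be found in the camera images.
- diffuser: Scent diffuser: black square column, 100 x 100 mm, 90 mm tall, thin steel band, fixed to the table. Origin: centre of its underside, z up. The cartridge sits in an opening 35 mm (x) by 55 mm (y) in its top, under a lip 12 mm thick. Same yaw as the seated cartridge.
- cartridge: White plastic wick cartridge, about 0.12 kg, snapped into the diffuser's top. Origin: centre of its flange's underside, 90 mm above the table when seated; z up, tabs at +y and -y, loop handle at +x. Flange 52 (x) x 30 (y) x 6 mm; below it a core 32 x 30 mm with a metal foot reaches 55 mm down. Pinched, it lifts straight up by the tabs; raised 65 mm it is clear of the diffuser.
- tab_a_face (a point): Centre of the outer face of the spring tab on the cartridge's +y side, at (0, 26, 17) mm in its frame. Each tab is an upright plate 22 mm wide (x), 3 mm thick, reaching from the diffuser's top to 34 mm above it. Outer faces of the two are 52 mm apart, 39 mm when fully pinched.
- tab_b_face (a point): The same for the tab on the -y side, at (0, -26, 17) mm. Inside the diffuser, 13 to 22 mm below its top, each tab has a barb jutting 6 mm outward under the lip: it locks the cartridge until both tabs are in about 5 mm or more. Pulling without pinching does not free it.
- tab_a (a joint): How far the +y tab is pressed inward (along y), m: 0 sprung out, 0.0065 at its stop. Spring force 2 N at 0, 8 N at the stop.
- tab_b (a joint): How far the -y tab is pressed inward (along y), m: 0 sprung out, 0.0065 at its stop. Spring force 2 N at 0, 8 N at the stop.
- loop (a point): Point in the loop handle's opening where the hook's centre line lies when it hangs: (45, 0, 36.5) mm in the cartridge's frame. Closed loop of 6 mm round steel bar in the plane y = 0, bar centres (x, z) mm: (24, 4), (24, 34), (48, 47) peak, (60, 28), (60, 4). Opening 30 mm wide, 35 mm high under the peak. Hung and let go, the cartridge swings down about 37 degrees, then sways a while.
- stand: Airing stand: dark steel base plate 150 (x) x 110 (y) x 10 mm fixed to the table, 12 mm post at x = +60 mm, y = 0, 187 mm tall. From its top a hook of 10 mm round bar runs level along the stand's -x (y = 0, centre line 180 mm above the table) to x = -42 mm, then turns up to its end at x = -52 mm, top 195 mm high. Origin: on the table, below the hook; z up.
- hook_mid (a point): Point on the hook's centre line, 180 mm above the table, at x = -10 mm in the stand's frame: about the middle of where the loop should rest. Same axes as the stand.
- amber_jar: Bystander: small amber glass jar with a steel cap, 48 mm across, 85 mm tall, loose. Origin: centre of its underside.
- beaker: Bystander: small open glass beaker, 60 mm across, 75 mm tall, loose. Origin: centre of its underside.
- clear_bottle: Bystander: small clear plastic bottle, 52 mm across, 100 mm tall, loose. Origin: centre of its underside.
Things that resemble listed ones, but are neither listed nor needed, are in the scene too. Leave any brown or red look-alike of the cartridge alone.

How it is judged:
By the outcome, as a careful person would: the job done as asked, in the order asked, and still so for the second after the job is handed in, with the robot touching nothing.
It also fails if it takes over 45 s, if anything falls off the work surface, if the arm or the gripper's body presses on something with over 40 N, if the wrist force passes 120 N, or if a joint passes its speed limit or range.

### The arm

A 6-joint arm with a two-finger parallel gripper is mounted at the origin on the work surface. World frame = base frame: x ahead of the robot, y to its left, z up, the work surface at z = 0. Lengths are in m, angles in rad, forces in N, time in s.
With the tool pointing down it reaches from about 0.35 to 0.875 m from the base axis. Payload 4.2 kg.
Tool frame: the origin (TCP) lies on the centre line of the jaws, within the pads' length; the fingertips stand ahead of it and the grasp point (between the pads) lies 5 mm behind it (ctrl.tip_reach is the z of the fingertips in the tool frame, in m); z points along the fingers, x is the direction in which the jaws open and shut, and the axes are right-handed (so a half turn about z gives the same grasp; the last joint's range is limited). The gripper opens to 87 mm and grips with 3 to 60 N. Pads are 19 mm wide; open, the fingers measure 117 mm over their backs; the gripper's body (75 mm by 190 mm) begins 51 mm behind the grasp point.
Start: joints at [-1.008, 0.385, 0.008, 0, -1.194, -0.259], TCP at [0.187, -0.596, 0.237] pointing down, gripper open.
Joint ranges: [-3.14, 3.14], [-1.21, 2.06], [-1.07, 1.41], [-3.16, 2.05], [-2.99, -0.16], [-3.1, 3.1]. Speed limits (rad/s): [2.79, 2.79, 3.14, 3.14, 3.14, 3.14].

### API

Orientations are given as [roll, pitch, yaw] about the fixed x, y, z axes, in that order (R = Rz(yaw) Ry(pitch) Rx(roll)).
In Python, from bench import ctrl, imaging, order gives the robot as it stands.
- The arm moves only by the tool servo_tool, never from a script. Its argument "rows" is a list of rows, each an object of numbers: "tx", "ty", "tz": the shift along the world's x, y, z in cm; "wx", "wy", "wz": the turn, a rotation vector about the world's x, y, z in degrees; "jaw": the finger opening in cm, from 0 to 8.7. In form: [{"tx": .., "ty": .., "tz": .., "wx": .., "wy": .., "wz": .., "jaw": ..}, ...]. A call has 1 to 12 rows; each row is the pose to reach, as a shift and turn from the pose measured when the call began; what a row does not reach only later rows make up. A row lasts 1/12 s, in which the tool goes at most 41.7 mm and 7.16 degrees, less where a joint would pass 70% of its speed; a pose out of reach is approached as far as the arm can. A call with a gripper value outside its range is refused whole. The fingers move at their own pace and stop on an object; the grip force is fixed at half the most. Time passes only in rows, so rows that repeat a pose let the fingers close. It gives the time, the measured TCP pose, the force and the opening at its end, in the units of the state.
- ctrl.state(): the state, without advancing time (a new reading comes with each control period).
- imaging.grab_frame(name): name is "side" or "top"; returns a dict with "img" (384x512x3 uint8, blue, green, red), "fx", "fy", "cx", "cy" (pixels), "cam_to_world" (4x4, takes a point from camera to world coordinates). Camera axes: x right, y down, z forward; pixel columns grow to the right and rows downward; lengths in m; the calibration is good to about 2 mm. A picture is of the moment at which its call begins. There is no depth.
- order.finish_job(): hands the job in, once; it reports no verdict.
The state is a dict: "clock": time; "joint_positions": joint angles; "qvel": joint speeds; "joint_torque": joint torques, N m; "eef_pos": TCP position; "tool_rot": TCP orientation; "contact_force": force on the tool from outside, world axes, zero at the start; "moment": the same for the moment, N m; "width": finger opening in m.
Only numpy, scipy, OpenCV 4.12 (cv2) and the standard library are available. Lean on these libraries where they do the work, as an engineer would, in place of code of your own. Each camera call takes 0.05 s, during which the arm holds its last target. There are 200 camera calls.

## Working session

There is one attempt and no reset: what is moved stays moved. The work goes in short steps, Python scripts to look and compute and a tool call to move; the robot and the scene stay as the last step left them, time stands still between calls to the robot, and variables do not carry over. Pictures are saved under pics/ and viewed, about 8 in all and at most 12, crops included, and the job is handed in when it is done.

Besides the shell and the picture viewer there is one more tool, called as name([rows], argument=value, ...), one row to a line, values as JSON. servo_tool: Moves the arm, as the interface text tells. Its arguments: {"type":"object","properties":{"rows":{"type":"array","items":{"type":"object","properties":{"tx":{"type":"number"},"ty":{"type":"number"},"tz":{"type":"number"},"wx":{"type":"number"},"wy":{"type":"number"},"wz":{"type":"number"},"jaw":{"type":"number"}}}}},"required":["rows"]}

```bash
ls; mkdir -p pics; python3 - <<'E'
from bench import ctrl, imaging
import cv2, numpy as np
np.set_printoptions(precision=4,suppress=True)
print(ctrl.state(), ctrl.tip_reach)
for n in ("side","top"):
    f=imaging.grab_frame(n); cv2.imwrite(f"pics/{n}0.png",f["img"]); print(n,f["fx"],f["fy"],f["cx"],f["cy"]); print(np.array(f["cam_to_world"]))
E
```

```text
pics
{'clock': 0.0, 'joint_positions': array([-1.0084,  0.3855,  0.0067, -0.0005, -1.194 , -0.2586]), 'qvel': array([ 0.0008,  0.0001,  0.0004, -0.0005,  0.    ,  0.0025]), 'joint_torque': array([ -0.0004, -39.0662,  18.7405,   4.2198,   0.011 ,  -0.0002]), 'eef_pos': array([ 0.1868, -0.5958,  0.2355]), 'tool_rot': array([-3.1415, -0.0021,  1.8744]), 'contact_force': array([ 0.8841, -0.0687, -0.3956]), 'moment': array([-0.0315,  0.0366,  0.0586]), 'width': 0.08733195760391321} 0.014
side 443.87492116050345 443.87492116050345 253.84361399296648 190.3775833223651
[[-0.985  -0.1225  0.1212  0.4546]
 [-0.1723  0.6799 -0.7128  0.7128]
 [ 0.0049 -0.723  -0.6908  0.8107]
 [ 0.      0.      0.      1.    ]]
top 358.8377909489059 358.8377909489059 257.3645082816539 189.10109071873092
[[-0.0232 -0.9965  0.0808  0.4712]
 [-0.9989  0.0264  0.0388 -0.0079]
 [-0.0408 -0.0798 -0.996   1.0309]
 [ 0.      0.      0.      1.    ]]
```

```bash
python3 - <<'E'
import cv2
for n in ("side","top"):
    i=cv2.imread(f"pics/{n}0.png"); cv2.imwrite(f"pics/{n}0b.png",cv2.resize(i,(800,600),interpolation=cv2.INTER_CUBIC))
E
```

```text
(no output)
```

View pics/side0b.png

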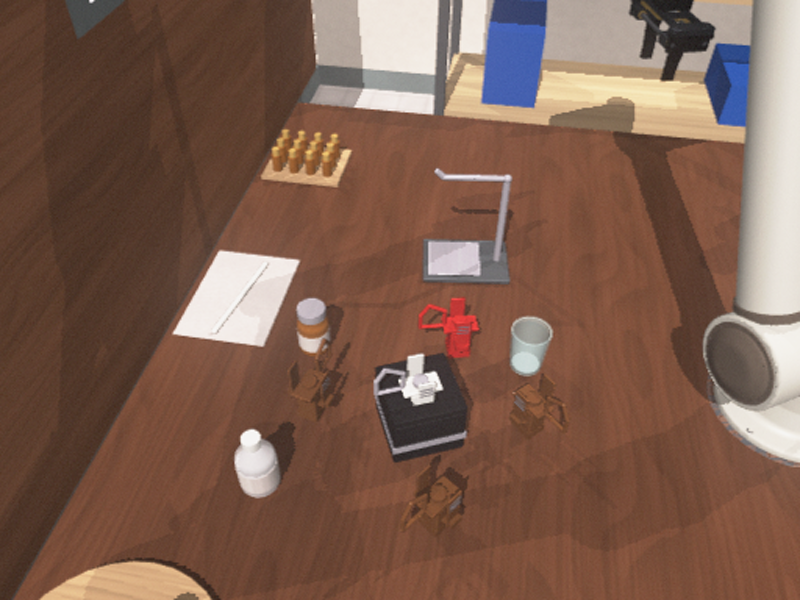

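View pics/top0b.png

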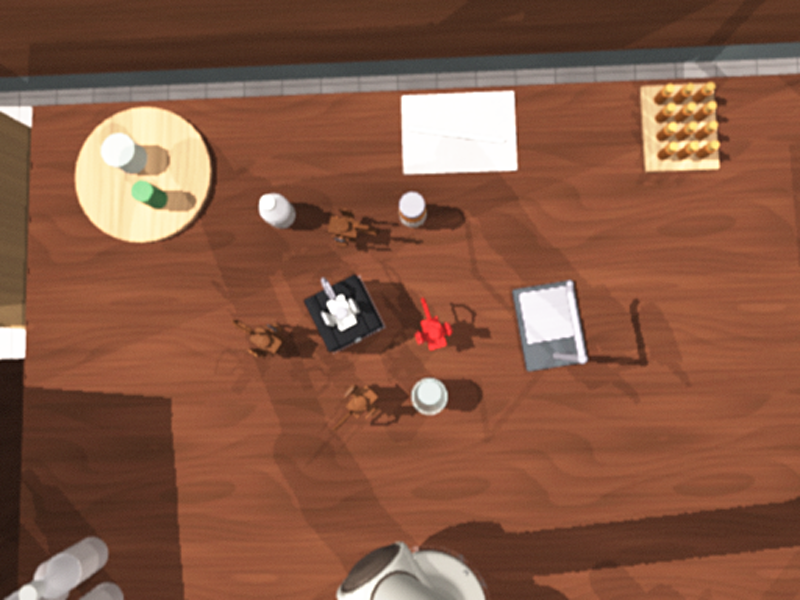

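The side picture shows the white cartridge in the black column at (425,385) and the stand at (465,225). The top picture shows them at (343,312) and (550,325). The red one at side (455,325) and the three brown ones, at (315,380), (537,400) and (437,500), are look-alikes standing on the table. Only the white one on the black column fits the description. I'll confirm in an enlarged crop.

```bash
python3 - <<'E'
import cv2, numpy as np
def crop(n,x,y,w,h,s):
    i=cv2.imread(f"pics/{n}0.png")[y:y+h,x:x+w]; o=cv2.resize(i,None,fx=s,fy=s,interpolation=cv2.INTER_CUBIC)
    for k in range(0,w,10): cv2.line(o,(k*s,0),(k*s,6),(0,255,255),1)
    for k in range(0,h,10): cv2.line(o,(0,k*s),(6,k*s),(0,255,255),1)
    return o
cv2.imwrite("pics/m1.png",np.vstack([np.hstack([crop("side",230,220,80,60,5),crop("top",180,170,80,60,5)]),np.hstack([crop("side",260,100,80,60,5),crop("top",315,175,80,60,5)])]))
E
```

```text
(no output)
```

View pics/m1.png

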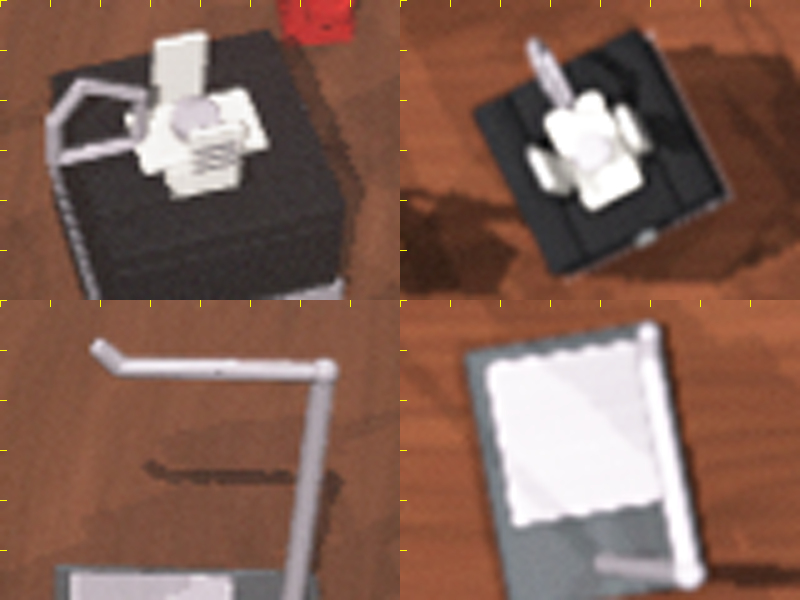

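The crop confirms it. The white cartridge with its two tabs and grey loop sits in the black column, with the diffuser top corners clear in both views. The hook's tip, bend and post top are clear too. Now I'll triangulate.

```bash
cat > tri.py <<'E'
import numpy as np, cv2
np.set_printoptions(precision=4,suppress=True)
C={"side":(443.875,253.844,190.378,[[-0.985,-0.1225,0.1212,0.4546],[-0.1723,0.6799,-0.7128,0.7128],[0.0049,-0.723,-0.6908,0.8107],[0,0,0,1]]),
"top":(358.838,257.365,189.101,[[-0.0232,-0.9965,0.0808,0.4712],[-0.9989,0.0264,0.0388,-0.0079],[-0.0408,-0.0798,-0.996,1.0309],[0,0,0,1]])}
def P(n):
    f,cx,cy,T=C[n]; return np.array([[f,0,cx],[0,f,cy],[0,0,1]])@np.linalg.inv(T)[:3]
def proj(n,p):
    h=P(n)@np.append(p,1); return h[:2]/h[2]
def tri(s,t):
    h=cv2.triangulatePoints(P("side"),P("top"),np.array(s,float).reshape(2,1),np.array(t,float).reshape(2,1)).ravel(); p=h[:3]/h[3]
    return p, np.hypot(*(proj("side",p)-s)), np.hypot(*(proj("top",p)-t))
def ray(n,uv,z):
    f,cx,cy,T=C[n]; T=np.array(T); d=T[:3,:3]@np.array([(uv[0]-cx)/f,(uv[1]-cy)/f,1]); o=T[:3,3]; return o+d*(z-o[2])/d[2]
E
python3 - <<'E'
from tri import *
S=lambda x,y,oy=100:np.array([230+x/5,220+y/5]); T=lambda x,y:np.array([180+(x-400)/5,170+y/5])
pts={"A":(S(270,30)*0+S(50,75),T(640,32)),"B":(S(100,270),T(475,110)),"C":(S(343,205),T(557,275)),"D":(S(270,30),T(730,192)),
"tabA":(S(215,128),T(541,168)),"tabB":(S(181,35),T(632,130)),"peak":(S(82,83),T(535,42))}
S2=lambda x,y:np.array([260+x/5,100+(y-300)/5]); T2=lambda x,y:np.array([315+(x-400)/5,175+(y-300)/5])
pts|={"tip":(S2(97,343),T2(647,326)),"posttop":(S2(326,369),T2(688,575))}
R={k:tri(*v) for k,v in pts.items()}
for k,v in R.items(): print(k,*v)
c=sum(R[k][0] for k in "ABCD")/4; print("diff",c)
for a,b in ("AB","DC","AD","BC"):
    d=R[b][0]-R[a][0]; print(a,b,np.linalg.norm(d),np.degrees(np.arctan2(d[1],d[0])))
d=R["tabA"][0]-R["tabB"][0]; print("tabs mid",(R["tabA"][0]+R["tabB"][0])/2,np.linalg.norm(d),np.degrees(np.arctan2(d[1],d[0]))-90)
d=R["tip"][0]-R["posttop"][0]; print("hook",np.linalg.norm(d),np.degrees(np.arctan2(d[1],d[0])))
E
```

```text
A [0.5858 0.1064 0.0861] 0.5998322439187471 0.7378350901616838
B [0.5474 0.1968 0.079 ] 0.7698445578048861 0.8770962370908655
C [0.4565 0.1525 0.0853] 0.1229346746163618 0.1450421004678903
D [0.4978 0.0604 0.0818] 0.025597560316504658 0.03251320724037332
tabA [0.5107 0.1534 0.1238] 0.13328017158896263 0.159107976295574
tabB [0.5305 0.1068 0.1233] 0.3720270556152346 0.4623688555862435
peak [0.568  0.1526 0.1393] 1.9478695942648516 2.3309276586715
tip [ 0.5517 -0.2237  0.1953] 0.37101869370884294 0.6101521513024649
posttop [ 0.4372 -0.2403  0.1826] 0.1391665582406507 0.2302040922041734
diff [0.5219 0.129  0.083 ]
A B 0.09844384432760744 112.99651783038223
D C 0.10102894724924583 114.1597582859858
A D 0.09936446482260455 -152.3619229027308
B C 0.10132815690162729 -154.01484186694165
tabs mid [0.5206 0.1301 0.1235] 0.050676444639004434 22.983554693128056
hook 0.11640261962438692 8.251187346477728
```

```bash
python3 - <<'E'
from tri import *
from scipy.optimize import least_squares
S=lambda x,y:np.array([230+x/5,220+y/5]); T=lambda x,y:np.array([180+(x-400)/5,170+y/5])
obs=[((50,-50,90),S(50,75),T(640,32)),((50,50,90),S(100,270),T(475,110)),((-50,50,90),S(343,205),T(557,275)),((-50,-50,90),S(270,30),T(730,192)),((0,24.5,124),S(215,128),T(541,168)),((0,-24.5,124),S(181,35),T(632,130))]
def w(p,m,flip=0):
    c,s=np.cos(p[3]),np.sin(p[3]); m=np.array(m)/1000
    return np.array([p[0]+c*m[0]-s*m[1],p[1]+s*m[0]+c*m[1],m[2]+p[2]])
def fit(obs,p0):
    f=lambda p:np.concatenate([np.r_[proj("side",w(p,m))-s,proj("top",w(p,m))-t] for m,s,t in obs])
    r=least_squares(f,p0,loss="soft_l1"); print(r.x,np.degrees(r.x[3]),"\n",f(r.x).reshape(-1,4)); return r.x
fit(obs,[.52,.13,0,.43])
S2=lambda x,y:np.array([260+x/5,100+(y-300)/5]); T2=lambda x,y:np.array([315+(x-400)/5,175+(y-300)/5])
ob2=[((-51,0,191),S2(97,345),T2(648,326)),((60,0,184),S2(326,369),T2(688,576)),((-75,-55,10),S2(-0,0)*0+S2(0,0),T2(0,0))]
fit(ob2[:2],[.49,-.23,0,3.28])
E
```

```text
[ 0.5214  0.1293 -0.0045  0.4382] 25.10471582925052 
 [[-0.2775 -0.2898  0.4044 -1.5231]
 [ 1.8094 -2.1275 -0.1938 -0.3471]
 [ 0.86    0.3719 -0.3227  0.4595]
 [ 0.1881 -0.2972 -1.0049  0.1277]
 [-0.2334  0.5774  1.0752  0.0743]
 [-0.3389  1.2961  0.0269 -0.8889]]
[ 0.4988 -0.2314  0.0013  3.2616] 186.8771766175428 
 [[ 0.5483  0.2837  0.2725  1.67  ]
 [-0.8962 -0.6316 -0.4477 -0.8249]]
```

servo_tool([
  {"tx": 1,"ty": 2.5,"tz": 1,"wz": 0.5},
  {"tx": 2.5,"ty": 5.5,"tz": 2,"wz": 1},
  {"tx": 4.2,"ty": 9,"tz": 3,"wz": 2},
  {"tx": 5.9,"ty": 12.7,"tz": 3.5,"wz": 3},
  {"tx": 7.6,"ty": 16.4,"tz": 3.5,"wz": 4},
  {"tx": 9.3,"ty": 20.1,"tz": 3.5,"wz": 5},
  {"tx": 11,"ty": 23.8,"tz": 3.5,"wz": 6},
  {"tx": 12.7,"ty": 27.5,"tz": 3.5,"wz": 7},
  {"tx": 14.4,"ty": 31.2,"tz": 3.5,"wz": 7.7},
  {"tx": 16.1,"ty": 34.9,"tz": 3.5,"wz": 7.7},
  {"tx": 17.8,"ty": 38.6,"tz": 3.5,"wz": 7.7},
  {"tx": 19.5,"ty": 42.3,"tz": 3.5,"wz": 7.7},
])

```text
invalid input
```

servo_tool([
  {"tx": 1,"ty": 2.5,"tz": 1,"wx": 0,"wy": 0,"wz": 0.5,"jaw": 8.7},
  {"tx": 2.5,"ty": 5.5,"tz": 2,"wx": 0,"wy": 0,"wz": 1,"jaw": 8.7},
  {"tx": 4.2,"ty": 9,"tz": 3,"wx": 0,"wy": 0,"wz": 2,"jaw": 8.7},
  {"tx": 5.9,"ty": 12.7,"tz": 3.5,"wx": 0,"wy": 0,"wz": 3,"jaw": 8.7},
  {"tx": 7.6,"ty": 16.4,"tz": 3.5,"wx": 0,"wy": 0,"wz": 4,"jaw": 8.7},
  {"tx": 9.3,"ty": 20.1,"tz": 3.5,"wx": 0,"wy": 0,"wz": 5,"jaw": 8.7},
  {"tx": 11,"ty": 23.8,"tz": 3.5,"wx": 0,"wy": 0,"wz": 6,"jaw": 8.7},
  {"tx": 12.7,"ty": 27.5,"tz": 3.5,"wx": 0,"wy": 0,"wz": 7,"jaw": 8.7},
  {"tx": 14.4,"ty": 31.2,"tz": 3.5,"wx": 0,"wy": 0,"wz": 7.7,"jaw": 8.7},
  {"tx": 16.1,"ty": 34.9,"tz": 3.5,"wx": 0,"wy": 0,"wz": 7.7,"jaw": 8.7},
  {"tx": 17.8,"ty": 38.6,"tz": 3.5,"wx": 0,"wy": 0,"wz": 7.7,"jaw": 8.7},
  {"tx": 19.5,"ty": 42.3,"tz": 3.5,"wx": 0,"wy": 0,"wz": 7.7,"jaw": 8.7},
])

```text
clock: 1.1
eef_pos: [0.3818, -0.1709, 0.2705]
tool_rot: [3.141, -0.002, 2.009]
contact_force: [0.4, -0.4, -0.1]
width: 0.087
```

servo_tool([
  {"tx": 1.7,"ty": 3.7,"tz": 0,"wx": 0,"wy": 0,"wz": 0,"jaw": 8.7},
  {"tx": 3.4,"ty": 7.4,"tz": 0,"wx": 0,"wy": 0,"wz": 0,"jaw": 8.7},
  {"tx": 5.1,"ty": 11.1,"tz": 0,"wx": 0,"wy": 0,"wz": 0,"jaw": 8.7},
  {"tx": 6.8,"ty": 14.8,"tz": 0,"wx": 0,"wy": 0,"wz": 0,"jaw": 8.7},
  {"tx": 8.5,"ty": 18.5,"tz": 0,"wx": 0,"wy": 0,"wz": 0,"jaw": 8.7},
  {"tx": 10.2,"ty": 22.2,"tz": -1,"wx": 0,"wy": 0,"wz": 0,"jaw": 8.7},
  {"tx": 11.9,"ty": 25.9,"tz": -2,"wx": 0,"wy": 0,"wz": 0,"jaw": 8.7},
  {"tx": 13,"ty": 28.2,"tz": -4,"wx": 0,"wy": 0,"wz": 0,"jaw": 8.7},
  {"tx": 13.9,"ty": 30,"tz": -6,"wx": 0,"wy": 0,"wz": 0,"jaw": 8.7},
  {"tx": 13.9,"ty": 30,"tz": -8,"wx": 0,"wy": 0,"wz": 0,"jaw": 8.7},
  {"tx": 13.9,"ty": 30,"tz": -8,"wx": 0,"wy": 0,"wz": 0,"jaw": 8.7},
])

```text
clock: 2.02
eef_pos: [0.5182, 0.1292, 0.1856]
tool_rot: [-3.131, -0.003, 2.009]
contact_force: [-0.7, -0.4, 0.3]
width: 0.0872
```

```bash
cat > look.py <<'E'
import sys,cv2,numpy as np
from bench import ctrl, imaging
def look(name,sx,sy,tx,ty,w=80,h=120,s=5):
    o=[]
    for n,x,y in (("side",sx,sy),("top",tx,ty)):
        f=imaging.grab_frame(n)["img"]; cv2.imwrite(f"pics/{name}_{n}.png",f)
        o.append(cv2.resize(f[y:y+h,x:x+w],None,fx=s,fy=s,interpolation=cv2.INTER_CUBIC))
    cv2.imwrite(f"pics/{name}.png",np.hstack(o)); print(ctrl.state()["eef_pos"],ctrl.state()["tool_rot"])
look(sys.argv[1],*map(int,sys.argv[2:6]))
E
python3 look.py m2 230 180 180 140
```

```text
[0.52042624 0.12873477 0.19007234] [-3.13938017e+00 -1.42792946e-03  2.00905990e+00]
```

View pics/m2.png

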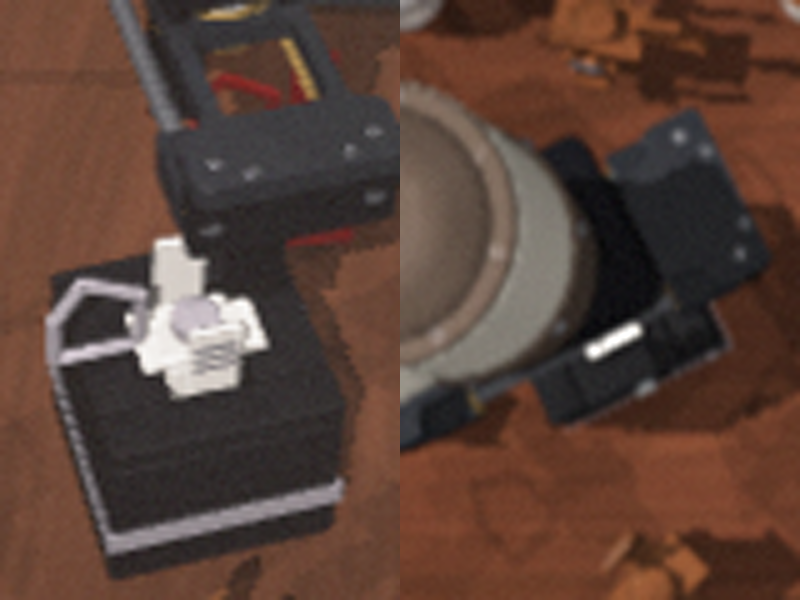

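The gripper stands above the cartridge and lines up with the column's sides. In the side view its body's lower edge runs from about (187,240) to (395,215) in the crop. I'll check the alignment by projecting.

```bash
python3 - <<'E'
from tri import *
c=np.array([.5204,.1287]);a=np.radians(115.1);ux=np.array([np.cos(a),np.sin(a)]);uy=np.array([ux[1],-ux[0]])
for nm,x,y,z in [("bodyL",.095,.0375,.236),("bodyR",.095,-.0375,.236),("tipL",.058,.0095,.176),("tipR",.058,-.0095,.176),("f2L",-.058,.0095,.176),("f2R",-.058,-.0095,.176)]:
    p=np.append(c+ux*x+uy*y,z); s=proj("side",p);t=proj("top",p); print(nm,p,(s-[230,180])*5,(t-[180,140])*5+[400,0])
E
```

```text
bodyL [0.5141 0.2306 0.236 ] [183.4944 290.5461] [325.475  305.7922]
bodyR [0.4461 0.1988 0.236 ] [393.002  247.2805] [396.6126 456.629 ]
tipL [0.5044 0.1853 0.176 ] [223.8924 306.5041] [456.0751 329.3094]
tipR [0.4872 0.1772 0.176 ] [272.8058 296.2951] [473.051  364.8025]
f2L [0.5536 0.0802 0.176 ] [139.7094  92.9796] [672.1865 221.4312]
f2R [0.5364 0.0721 0.176 ] [184.594   84.5457] [689.5923 256.7148]
```

servo_tool([
  {"tx": 0.1,"ty": 0.1,"tz": -2,"wx": 0,"wy": 0,"wz": 0,"jaw": 8.7},
  {"tx": 0.1,"ty": 0.1,"tz": -4,"wx": 0,"wy": 0,"wz": 0,"jaw": 8.7},
  {"tx": 0.1,"ty": 0.1,"tz": -6,"wx": 0,"wy": 0,"wz": 0,"jaw": 8.0},
  {"tx": 0.1,"ty": 0.1,"tz": -7,"wx": 0,"wy": 0,"wz": 0,"jaw": 7.5},
  {"tx": 0.1,"ty": 0.1,"tz": -7.7,"wx": 0,"wy": 0,"wz": 0,"jaw": 7},
  {"tx": 0.1,"ty": 0.1,"tz": -8.1,"wx": 0,"wy": 0,"wz": 0,"jaw": 6.5},
  {"tx": 0.1,"ty": 0.1,"tz": -8.1,"wx": 0,"wy": 0,"wz": 0,"jaw": 6},
  {"tx": 0.1,"ty": 0.1,"tz": -8.1,"wx": 0,"wy": 0,"wz": 0,"jaw": 6},
  {"tx": 0.1,"ty": 0.1,"tz": -8.1,"wx": 0,"wy": 0,"wz": 0,"jaw": 6},
])

```text
clock: 2.87
eef_pos: [0.5221, 0.13, 0.1102]
tool_rot: [-3.142, -0.001, 2.009]
contact_force: [1.2, 0.5, -1.0]
width: 0.061
```

```bash
python3 look.py m3 230 180 180 140
```

```text
[0.52190225 0.12999249 0.10993939] [-3.14112969e+00 -1.46648371e-03  2.00919589e+00]
```

View pics/m3.png

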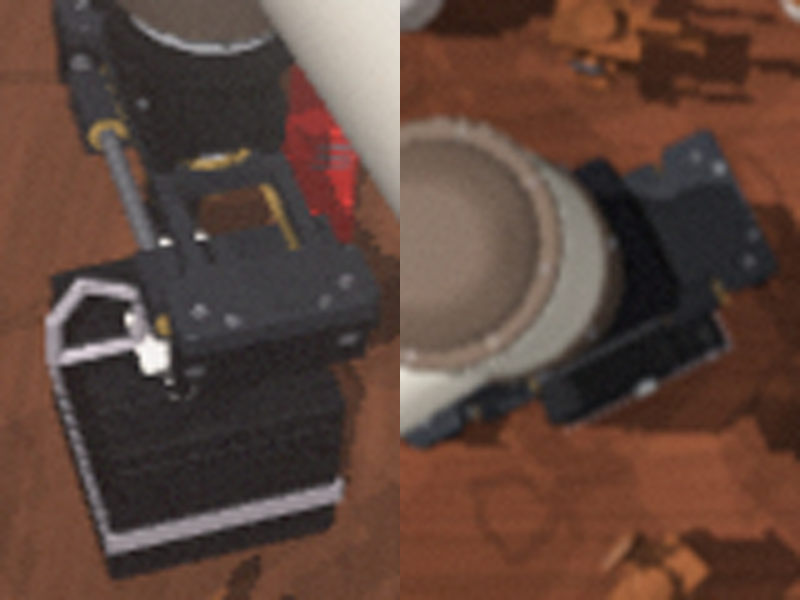

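The gripper straddles the cartridge without touching anything: the wrist force is about 1 N, and the loop is clear at crop (100,310). Next I pinch.

servo_tool([
  {"tx": 0,"ty": 0,"tz": 0,"wx": 0,"wy": 0,"wz": 0,"jaw": 5},
  {"tx": 0,"ty": 0,"tz": 0,"wx": 0,"wy": 0,"wz": 0,"jaw": 4},
  {"tx": 0,"ty": 0,"tz": 0,"wx": 0,"wy": 0,"wz": 0,"jaw": 3.5},
  {"tx": 0,"ty": 0,"tz": 0,"wx": 0,"wy": 0,"wz": 0,"jaw": 3.5},
  {"tx": 0,"ty": 0,"tz": 0,"wx": 0,"wy": 0,"wz": 0,"jaw": 3.5},
  {"tx": 0,"ty": 0,"tz": 0,"wx": 0,"wy": 0,"wz": 0,"jaw": 3.5},
  {"tx": 0,"ty": 0,"tz": 0,"wx": 0,"wy": 0,"wz": 0,"jaw": 3.5},
  {"tx": 0,"ty": 0,"tz": 0,"wx": 0,"wy": 0,"wz": 0,"jaw": 3.5},
])

```text
clock: 3.63
eef_pos: [0.5222, 0.1303, 0.1106]
tool_rot: [3.141, -0.001, 2.01]
contact_force: [-1.1, 1.1, 5.2]
width: 0.0382
```

The opening is 38 mm, so both tabs are fully pinched. I lift slowly first.

servo_tool([
  {"tx": 0,"ty": 0,"tz": 0.3,"wx": 0,"wy": 0,"wz": 0,"jaw": 3.5},
  {"tx": 0,"ty": 0,"tz": 0.8,"wx": 0,"wy": 0,"wz": 0,"jaw": 3.5},
  {"tx": 0,"ty": 0,"tz": 1.5,"wx": 0,"wy": 0,"wz": 0,"jaw": 3.5},
  {"tx": 0,"ty": 0,"tz": 2.3,"wx": 0,"wy": 0,"wz": 0,"jaw": 3.5},
  {"tx": 0,"ty": 0,"tz": 3.2,"wx": 0,"wy": 0,"wz": 0,"jaw": 3.5},
])

```text
clock: 4.05
eef_pos: [0.522, 0.1301, 0.143]
tool_rot: [-3.141, -0.001, 2.009]
contact_force: [-0.7, 0.3, -1.2]
width: 0.0379
```

servo_tool([
  {"tx": 0,"ty": 0,"tz": 1,"wx": 0,"wy": 0,"wz": 0,"jaw": 3.5},
  {"tx": 0,"ty": 0,"tz": 2.5,"wx": 0,"wy": 0,"wz": 0,"jaw": 3.5},
  {"tx": 0,"ty": 0,"tz": 4,"wx": 0,"wy": 0,"wz": 0,"jaw": 3.5},
  {"tx": 0,"ty": 0,"tz": 6,"wx": 0,"wy": 0,"wz": 0,"jaw": 3.5},
  {"tx": 0,"ty": 0,"tz": 8,"wx": 0,"wy": 0,"wz": 0,"jaw": 3.5},
  {"tx": 0,"ty": 0,"tz": 10,"wx": 0,"wy": 0,"wz": 0,"jaw": 3.5},
  {"tx": 0,"ty": 0,"tz": 12,"wx": 0,"wy": 0,"wz": 0,"jaw": 3.5},
  {"tx": 0,"ty": 0,"tz": 12,"wx": 0,"wy": 0,"wz": 0,"jaw": 3.5},
  {"tx": 0,"ty": 0,"tz": 12,"wx": 0,"wy": 0,"wz": 0,"jaw": 3.5},
])

```text
clock: 4.8
eef_pos: [0.5223, 0.1303, 0.2646]
tool_rot: [3.139, -0.002, 2.009]
contact_force: [-0.6, -0.1, -1.8]
width: 0.038
```

```bash
python3 look.py m4 230 150 160 140
```

```text
[0.52125023 0.12984645 0.2622163 ] [-3.13966308e+00 -1.98350541e-03  2.00905390e+00]
```

View pics/m4.png

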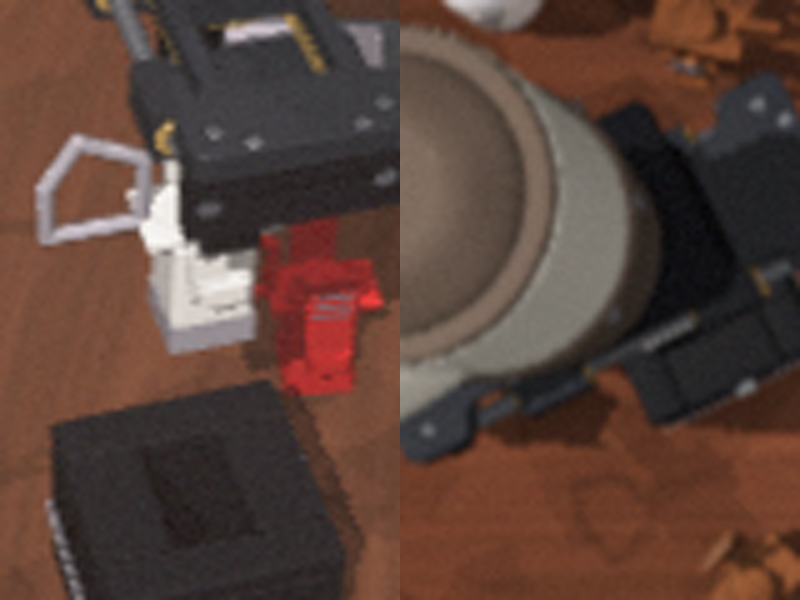

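Lifted clear: the diffuser's opening is empty at crop (200,490), and the cartridge hangs upright in the jaws with its loop at (95,190). I'll check the grasp offset with the loop's vertices and compute the hanging poses.

```bash
python3 - <<'E'
from tri import *
from scipy.optimize import least_squares
V=[((48,0,47),(78,140)),((24,0,34),(148,155)),((60,0,28),(43,187)),((60,0,4),(45,240)),((24,0,4),(143,222))]
tcp=np.array([.5218,.1300,.2635])
def w(p,m):
    a=p[3];m=np.array(m)/1000;c,s=np.cos(a),np.sin(a);return np.array([p[0]+c*m[0]-s*m[1],p[1]+s*m[0]+c*m[1],p[2]+m[2]])
p0=np.array([*tcp[:2],tcp[2]-.020,np.radians(25.1)])
for m,uv in V: print(m,(proj("side",w(p0,m))-[230,150])*5,uv)
# fit x,z only (y, yaw held by jaws)
f=lambda q:np.concatenate([(proj("side",w([p0[0]+q[0]*np.cos(p0[3]),p0[1]+q[0]*np.sin(p0[3]),p0[2]+q[1],p0[3]],m))-np.array([230,150]))*5-uv for m,uv in V])
r=least_squares(f,[0,0]); print("slide along cart x, z (m):",r.x,"rms/5",np.sqrt(np.mean(r.fun**2))/5)
# hook
for yaw in (6.9,8.25): 
    h=np.radians(yaw); u=np.array([np.cos(h),np.sin(h)]); n=np.array([-u[1],u[0]]) # cart +x
    base=np.array([.4988,-.2314])
    for s in (.010,.052,.09): print(yaw,s,base+u*s, "cart@45:",base+u*s-n*.045)
E
```

```text
(48, 0, 47) [ 77.0891 145.0059] (78, 140)
(24, 0, 34) [142.9331 160.4798] (148, 155)
(60, 0, 28) [ 44.6417 190.6775] (43, 187)
(60, 0, 4) [ 45.8584 238.984 ] (45, 240)
(24, 0, 4) [141.92   221.1195] (143, 222)
slide along cart x, z (m): [-0.0003  0.0012] rms/5 0.5084565443569053
6.9 0.01 [ 0.5087 -0.2302] cart@45: [ 0.5141 -0.2749]
6.9 0.052 [ 0.5504 -0.2252] cart@45: [ 0.5558 -0.2698]
6.9 0.09 [ 0.5881 -0.2206] cart@45: [ 0.5936 -0.2653]
8.25 0.01 [ 0.5087 -0.23  ] cart@45: [ 0.5152 -0.2745]
8.25 0.052 [ 0.5503 -0.2239] cart@45: [ 0.5567 -0.2685]
8.25 0.09 [ 0.5879 -0.2185] cart@45: [ 0.5943 -0.263 ]
```

servo_tool([
  {"tx": 0.8,"ty": -0.8,"tz": 0.7,"wx": 0,"wy": 0,"wz": 3,"jaw": 3.5},
  {"tx": 2,"ty": -2.5,"tz": 1.4,"wx": 0,"wy": 0,"wz": 8,"jaw": 3.5},
  {"tx": 3.5,"ty": -5,"tz": 2,"wx": 0,"wy": 0,"wz": 14,"jaw": 3.5},
  {"tx": 5,"ty": -8,"tz": 2,"wx": 0,"wy": 0,"wz": 20,"jaw": 3.5},
  {"tx": 6.5,"ty": -11,"tz": 2,"wx": 0,"wy": 0,"wz": 26,"jaw": 3.5},
  {"tx": 7.5,"ty": -14,"tz": 2,"wx": 0,"wy": 0,"wz": 32,"jaw": 3.5},
  {"tx": 8.3,"ty": -17,"tz": 2,"wx": 0,"wy": 0,"wz": 38,"jaw": 3.5},
  {"tx": 9,"ty": -20,"tz": 2,"wx": 0,"wy": 0,"wz": 44,"jaw": 3.5},
  {"tx": 9.5,"ty": -23,"tz": 2,"wx": 0,"wy": 0,"wz": 50,"jaw": 3.5},
  {"tx": 9.5,"ty": -26,"tz": 2,"wx": 0,"wy": 0,"wz": 56,"jaw": 3.5},
  {"tx": 9.5,"ty": -28,"tz": 2,"wx": 0,"wy": 0,"wz": 60,"jaw": 3.5},
  {"tx": 9.5,"ty": -30,"tz": 2,"wx": 0,"wy": 0,"wz": 64,"jaw": 3.5},
])

```text
clock: 5.9
eef_pos: [0.6155, -0.1717, 0.2799]
tool_rot: [-3.14, -0.006, 3.128]
contact_force: [0.5, -0.4, -1.3]
width: 0.0382
```

servo_tool([
  {"tx": 0,"ty": -2.5,"tz": 0,"wx": 0,"wy": 0,"wz": 3,"jaw": 3.5},
  {"tx": 0,"ty": -5,"tz": 0,"wx": 0,"wy": 0,"wz": 6,"jaw": 3.5},
  {"tx": -0.8,"ty": -7.5,"tz": 0,"wx": 0,"wy": 0,"wz": 8.3,"jaw": 3.5},
  {"tx": -1.4,"ty": -9.1,"tz": -1,"wx": 0,"wy": 0,"wz": 8.3,"jaw": 3.5},
  {"tx": -1.8,"ty": -9.1,"tz": -3,"wx": 0,"wy": 0,"wz": 8.3,"jaw": 3.5},
  {"tx": -1.8,"ty": -9.1,"tz": -5,"wx": 0,"wy": 0,"wz": 8.3,"jaw": 3.5},
  {"tx": -1.8,"ty": -9.1,"tz": -7,"wx": 0,"wy": 0,"wz": 8.3,"jaw": 3.5},
  {"tx": -1.8,"ty": -9.1,"tz": -9,"wx": 0,"wy": 0,"wz": 8.3,"jaw": 3.5},
  {"tx": -1.8,"ty": -9.1,"tz": -10,"wx": 0,"wy": 0,"wz": 8.3,"jaw": 3.5},
  {"tx": -1.8,"ty": -9.1,"tz": -10,"wx": 0,"wy": 0,"wz": 8.3,"jaw": 3.5},
  {"tx": -1.8,"ty": -9.1,"tz": -10,"wx": 0,"wy": 0,"wz": 8.3,"jaw": 3.5},
])

```text
clock: 6.82
eef_pos: [0.5973, -0.2628, 0.1792]
tool_rot: [-3.14, -0.008, -3.01]
contact_force: [-0.5, -0.6, -0.5]
width: 0.0379
```

```bash
python3 look.py m5 250 65 310 130
```

```text
[ 0.59827977 -0.2629823   0.1811907 ] [-3.13893898 -0.00417115 -3.00953217]
```

View pics/m5.png

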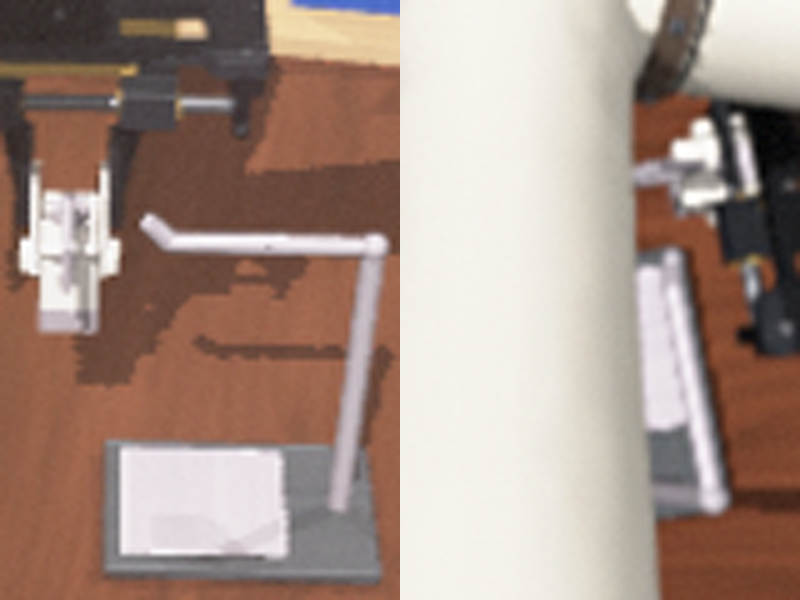

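The cartridge stands beyond the hook's tip, loop edge-on at side crop (72,235), level with the hook bar (165..375, 242). In the top view the loop is at (660,172) and the hook tip at (672,255). I'll check the margins by projection.

```bash
python3 - <<'E'
from tri import *
tcp=np.array([.5980,-.2630,.1808]); a=np.radians(97.55); u=np.array([np.cos(a),np.sin(a)])
sc=lambda p:(proj("side",p)-[250,65])*5; tc=lambda p:(proj("top",p)-[310,130])*5+[400,0]
for m in [(48,47),(24,34),(60,28),(60,4),(24,4),(42,24.5),(45,36.5)]:
    p=np.r_[tcp[:2]+u*m[0]/1000,tcp[2]-.019+m[1]/1000]; print(m,p,sc(p),tc(p))
# hook line via known heights from top pixels, and triangulated
S=lambda x,y:np.array([250+x/5,65+y/5]);T=lambda x,y:np.array([310+(x-400)/5,130+y/5])
for nm,s,t,z in (("tip",(150,220),(672,255),.191),("bend",(167,241),None,.180),("post",(375,243),(713,496),.183)):
    o=[ray("side",S(*s),z)]
    if t: o+=[ray("top",T(*t),z),tri(S(*s),T(*t))]
    print(nm,*o)
E
```

```text
(48, 47) [ 0.5917 -0.2154  0.2088] [ 63.6216 195.4537] [657.3544 164.4425]
(24, 34) [ 0.5948 -0.2392  0.1958] [ 64.417  191.4013] [701.8692 160.487 ]
(60, 28) [ 0.5901 -0.2035  0.1898] [ 62.2507 241.6883] [621.7614 174.716 ]
(60, 4) [ 0.5901 -0.2035  0.1658] [ 61.3762 281.9526] [610.3736 182.0383]
(24, 4) [ 0.5948 -0.2392  0.1658] [ 63.3094 241.4977] [684.8431 170.1435]
(42, 24.5) [ 0.5925 -0.2214  0.1863] [ 63.103  227.3156] [658.181 169.718]
(45, 36.5) [ 0.5921 -0.2184  0.1983] [ 63.3881 210.2424] [658.1755 166.8708]
tip [ 0.5497 -0.2286  0.191 ] [ 0.5516 -0.2247  0.191 ] (array([ 0.5501, -0.2239,  0.1941]), np.float64(0.3356712103094027), np.float64(0.5518106493790897))
bend [ 0.5405 -0.2281  0.18  ]
post [ 0.4374 -0.2405  0.183 ] [ 0.4395 -0.2403  0.183 ] (array([ 0.4382, -0.2402,  0.1832]), np.float64(0.346830977728888), np.float64(0.5737199019461164))
```

servo_tool([
  {"tx": -0.8,"ty": -0.1,"tz": 0,"wx": 0,"wy": 0,"wz": 0,"jaw": 3.5},
  {"tx": -1.6,"ty": -0.2,"tz": 0,"wx": 0,"wy": 0,"wz": 0,"jaw": 3.5},
  {"tx": -2.4,"ty": -0.3,"tz": 0,"wx": 0,"wy": 0,"wz": 0,"jaw": 3.5},
  {"tx": -3.2,"ty": -0.4,"tz": 0,"wx": 0,"wy": 0,"wz": 0,"jaw": 3.5},
  {"tx": -4,"ty": -0.5,"tz": 0,"wx": 0,"wy": 0,"wz": 0,"jaw": 3.5},
  {"tx": -4.8,"ty": -0.6,"tz": 0,"wx": 0,"wy": 0,"wz": 0,"jaw": 3.5},
  {"tx": -5.5,"ty": -0.7,"tz": 0,"wx": 0,"wy": 0,"wz": 0,"jaw": 3.5},
  {"tx": -5.5,"ty": -0.7,"tz": 0,"wx": 0,"wy": 0,"wz": 0,"jaw": 3.5},
])

```text
clock: 7.58
eef_pos: [0.5416, -0.2701, 0.1814]
tool_rot: [-3.139, -0.005, -3.01]
contact_force: [-0.6, 0.1, -1.7]
width: 0.0381
```

No contact. I go on another 2.8 cm, then take a look.

servo_tool([
  {"tx": -0.8,"ty": -0.1,"tz": 0,"wx": 0,"wy": 0,"wz": 0,"jaw": 3.5},
  {"tx": -1.6,"ty": -0.2,"tz": 0,"wx": 0,"wy": 0,"wz": 0,"jaw": 3.5},
  {"tx": -2.4,"ty": -0.3,"tz": 0,"wx": 0,"wy": 0,"wz": 0,"jaw": 3.5},
  {"tx": -2.8,"ty": -0.4,"tz": 0,"wx": 0,"wy": 0,"wz": 0,"jaw": 3.5},
  {"tx": -2.8,"ty": -0.4,"tz": 0,"wx": 0,"wy": 0,"wz": 0,"jaw": 3.5},
])

```text
clock: 8.0
eef_pos: [0.5126, -0.2743, 0.1816]
tool_rot: [-3.139, -0.005, -3.011]
contact_force: [-0.3, -0.0, -2.4]
width: 0.0382
```

```bash
python3 look.py m6 250 65 310 130
```

```text
[ 0.51373481 -0.27427903  0.18169455] [-3.13895993 -0.00409466 -3.01039052]
```

View pics/m6.png

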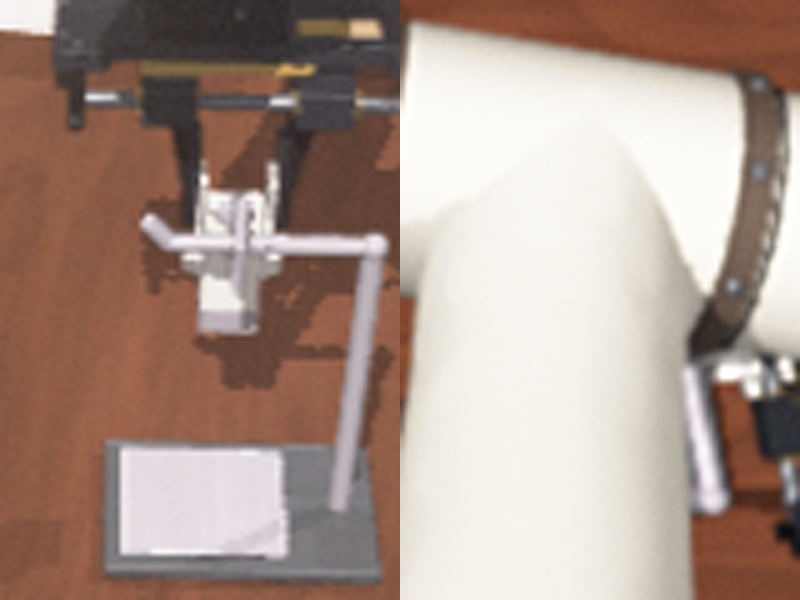

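The loop's near leg crosses in front of the hook bar at side crop (238,240), and the hook runs through the opening. Now I lower until the loop rests.

servo_tool([
  {"tx": 0,"ty": 0,"tz": -0.5,"wx": 0,"wy": 0,"wz": 0,"jaw": 3.5},
  {"tx": 0,"ty": 0,"tz": -1,"wx": 0,"wy": 0,"wz": 0,"jaw": 3.5},
  {"tx": 0,"ty": 0,"tz": -1.3,"wx": 0,"wy": 0,"wz": 0,"jaw": 3.5},
  {"tx": 0,"ty": 0,"tz": -1.5,"wx": 0,"wy": 0,"wz": 0,"jaw": 3.5},
  {"tx": 0,"ty": 0,"tz": -1.5,"wx": 0,"wy": 0,"wz": 0,"jaw": 3.5},
])

```text
clock: 8.52
eef_pos: [0.5135, -0.2741, 0.1657]
tool_rot: [-3.14, -0.006, -3.01]
contact_force: [-0.5, -0.6, -1.1]
width: 0.0382
```

servo_tool([
  {"tx": 0,"ty": 0,"tz": -0.1,"wx": 0,"wy": 0,"wz": 0,"jaw": 3.5},
  {"tx": 0,"ty": 0,"tz": -0.2,"wx": 0,"wy": 0,"wz": 0,"jaw": 3.5},
  {"tx": 0,"ty": 0,"tz": -0.2,"wx": 0,"wy": 0,"wz": 0,"jaw": 3.5},
])

```text
clock: 8.77
eef_pos: [0.5141, -0.2746, 0.1645]
tool_rot: [-3.138, -0.004, -3.01]
contact_force: [-0.2, -1.6, 1.5]
width: 0.0377
```

servo_tool([
  {"tx": 0,"ty": 0,"tz": -0.1,"wx": 0,"wy": 0,"wz": 0,"jaw": 3.5},
  {"tx": 0,"ty": 0,"tz": -0.1,"wx": 0,"wy": 0,"wz": 0,"jaw": 3.5},
])

```text
clock: 8.93
eef_pos: [0.5146, -0.2749, 0.1642]
tool_rot: [-3.137, -0.003, -3.01]
contact_force: [-0.1, -0.8, 2.8]
width: 0.038
```

The force went from -1 to +2.8 N, so the loop rests on the hook. I open, then rise straight up.

servo_tool([
  {"tx": 0,"ty": 0,"tz": 0,"wx": 0,"wy": 0,"wz": 0,"jaw": 5},
  {"tx": 0,"ty": 0,"tz": 0,"wx": 0,"wy": 0,"wz": 0,"jaw": 6},
  {"tx": 0,"ty": 0,"tz": 0,"wx": 0,"wy": 0,"wz": 0,"jaw": 7},
  {"tx": 0,"ty": 0,"tz": 0,"wx": 0,"wy": 0,"wz": 0,"jaw": 8},
  {"tx": 0,"ty": 0,"tz": 0,"wx": 0,"wy": 0,"wz": 0,"jaw": 8},
  {"tx": 0,"ty": 0,"tz": 0.5,"wx": 0,"wy": 0,"wz": 0,"jaw": 8},
  {"tx": 0,"ty": 0,"tz": 2,"wx": 0,"wy": 0,"wz": 0,"jaw": 8},
  {"tx": 0,"ty": 0,"tz": 4,"wx": 0,"wy": 0,"wz": 0,"jaw": 8},
  {"tx": 0,"ty": 0,"tz": 6.5,"wx": 0,"wy": 0,"wz": 0,"jaw": 8},
  {"tx": 0,"ty": 0,"tz": 9,"wx": 0,"wy": 0,"wz": 0,"jaw": 8},
  {"tx": 0,"ty": 0,"tz": 12,"wx": 0,"wy": 0,"wz": 0,"jaw": 8},
  {"tx": 0,"ty": 0,"tz": 14,"wx": 0,"wy": 0,"wz": 0,"jaw": 8},
])

```text
clock: 9.93
eef_pos: [0.5151, -0.2752, 0.3077]
tool_rot: [-3.135, 0.0, -3.009]
contact_force: [-0.0, -0.3, 0.2]
width: 0.08
```

servo_tool([
  {"tx": 0,"ty": -2,"tz": 1,"wx": 0,"wy": 0,"wz": 0,"jaw": 8},
  {"tx": 0,"ty": -5,"tz": 1,"wx": 0,"wy": 0,"wz": 0,"jaw": 8},
  {"tx": 0,"ty": -8,"tz": 1,"wx": 0,"wy": 0,"wz": 0,"jaw": 8},
  {"tx": 0,"ty": -11,"tz": 1,"wx": 0,"wy": 0,"wz": 0,"jaw": 8},
  {"tx": 0,"ty": -14,"tz": 1,"wx": 0,"wy": 0,"wz": 0,"jaw": 8},
  {"tx": 0,"ty": -17,"tz": 1,"wx": 0,"wy": 0,"wz": 0,"jaw": 8},
  {"tx": 0,"ty": -20,"tz": 1,"wx": 0,"wy": 0,"wz": 0,"jaw": 8},
  {"tx": 0,"ty": -20,"tz": 1,"wx": 0,"wy": 0,"wz": 0,"jaw": 8},
  {"tx": 0,"ty": -20,"tz": 1,"wx": 0,"wy": 0,"wz": 0,"jaw": 8},
  {"tx": 0,"ty": -20,"tz": 1,"wx": 0,"wy": 0,"wz": 0,"jaw": 8},
  {"tx": 0,"ty": -20,"tz": 1,"wx": 0,"wy": 0,"wz": 0,"jaw": 8},
  {"tx": 0,"ty": -20,"tz": 1,"wx": 0,"wy": 0,"wz": 0,"jaw": 8},
])

```text
clock: 10.93
eef_pos: [0.5154, -0.4742, 0.3186]
tool_rot: [-3.134, 0.001, -3.008]
contact_force: [-0.9, -0.0, 0.5]
width: 0.0801
```

```bash
python3 - <<'E'
from bench import imaging,ctrl
import cv2,numpy as np
s=imaging.grab_frame("side")["img"];t=imaging.grab_frame("top")["img"]
a=cv2.resize(s[85:205,260:340],None,fx=5,fy=5,interpolation=cv2.INTER_CUBIC)
b=np.vstack([cv2.resize(s,(400,300)),cv2.resize(t,(400,300))])
cv2.imwrite("pics/m7.png",np.hstack([a,b])); print(ctrl.state()["clock"],ctrl.state()["eef_pos"])
E
```

```text
11.0333 [ 0.51538219 -0.47426554  0.31850943]
```

View pics/m7.png

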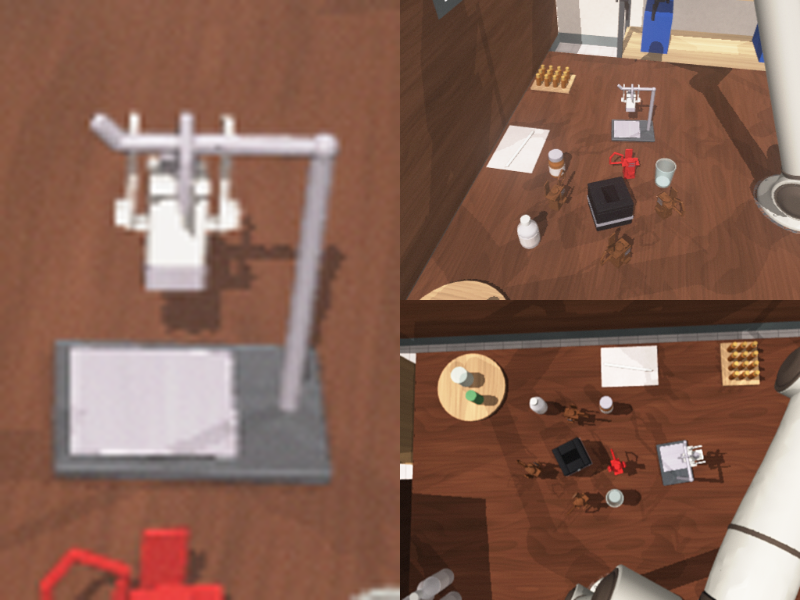

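The cartridge hangs by its loop on the hook, with the loop top at crop (187,118) and the core swung down to (175,275). The gripper is well clear. The jar, beaker and bottle are upright in their places. I let the sway die down briefly, check again numerically and hand in.

servo_tool([
  {"tx": 0,"ty": 0,"tz": 0,"wx": 0,"wy": 0,"wz": 0,"jaw": 8},
  {"tx": 0,"ty": 0,"tz": 0,"wx": 0,"wy": 0,"wz": 0,"jaw": 8},
  {"tx": 0,"ty": 0,"tz": 0,"wx": 0,"wy": 0,"wz": 0,"jaw": 8},
  {"tx": 0,"ty": 0,"tz": 0,"wx": 0,"wy": 0,"wz": 0,"jaw": 8},
  {"tx": 0,"ty": 0,"tz": 0,"wx": 0,"wy": 0,"wz": 0,"jaw": 8},
  {"tx": 0,"ty": 0,"tz": 0,"wx": 0,"wy": 0,"wz": 0,"jaw": 8},
  {"tx": 0,"ty": 0,"tz": 0,"wx": 0,"wy": 0,"wz": 0,"jaw": 8},
  {"tx": 0,"ty": 0,"tz": 0,"wx": 0,"wy": 0,"wz": 0,"jaw": 8},
  {"tx": 0,"ty": 0,"tz": 0,"wx": 0,"wy": 0,"wz": 0,"jaw": 8},
  {"tx": 0,"ty": 0,"tz": 0,"wx": 0,"wy": 0,"wz": 0,"jaw": 8},
  {"tx": 0,"ty": 0,"tz": 0,"wx": 0,"wy": 0,"wz": 0,"jaw": 8},
  {"tx": 0,"ty": 0,"tz": 0,"wx": 0,"wy": 0,"wz": 0,"jaw": 8},
])

```text
clock: 12.03
eef_pos: [0.5154, -0.4743, 0.3185]
tool_rot: [-3.134, 0.001, -3.008]
contact_force: [-0.8, 0.5, -0.3]
width: 0.0801
```

```bash
python3 - <<'E'
from bench import imaging,ctrl,order
import cv2,numpy as np
s=imaging.grab_frame("side")["img"]; s0=cv2.imread("pics/side0.png")
d=cv2.absdiff(s,s0).max(2)
def ch(x,y,w=20,h=40): return int((d[y-h//2:y+h//2,x-w//2:x+w//2]>40).sum())
print("changed px jar,bottle,beaker:",ch(200,208),ch(165,297),ch(339,221))
m=(d[100:150,270:320]>60); ys,xs=np.nonzero(m); print("cartridge px at hook:",m.sum(),xs.mean()+270,ys.mean()+100,ys.max()+100)
print(ctrl.state()["clock"],ctrl.state()["contact_force"])
if m.sum()>150: print(order.finish_job())
E
```

```text
changed px jar,bottle,beaker: 0 0 0
cartridge px at hook: 467 294.64453961456104 132.6081370449679 148
12.0833 [ 0.13938442 -0.09024987 -0.47497617]
the job is handed in; nothing more can be done
None
```

The wick cartridge is out of the diffuser and hanging freely by its loop on the airing stand's hook. I handed the job in at 12.1 s of the 45 s allowed.

- **Freeing it:** I pinched both tabs fully (jaws at 38 mm) and lifted the cartridge straight up. Wrist force was about 5 N at the end of the pinch and 1–2 N on the lift.
- **Hanging it:** I slid the loop over the hook from beyond its tip, lowered it until the force rose by about 4 N, then opened the jaws and moved well away.
- **Last checks:** The last picture viewed shows the cartridge on the hook, swung down as expected. A numeric check about a second later found it still there. The side image showed no change around the jar, bottle and beaker compared with the start.
- **Disagreement:** The diffuser's top measured 4–7 mm lower in the images than the stated 90 mm. I used the stated height, and the grasp confirmed it. None of the checks failed.

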